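# Trace a raceway seam with a voltage tester and put it away

## Robot

A 6-joint arm with a two-finger parallel gripper is mounted at the origin on the work surface. World frame = base frame: x ahead of the robot, y to its left, z up, the work surface at z = 0. Lengths are in m, angles in degrees, forces in N, time in s.
With the tool pointing down it reaches from about 0.4 to 0.825 m from the base axis. Payload 7 kg.
Tool frame: the origin (TCP) lies at the very end of the fingers, on their centre line; the grasp point (between the pads) lies 19 mm behind it; z points along the fingers, y is the direction in which the jaws open and shut (so a half turn about z gives the same grasp; the last joint's range is limited). The gripper opens to 88 mm and grips with 3 to 60 N. Pads are 19 mm wide; open, the fingers measure 130 mm over their backs; the gripper's body (78 mm by 193 mm) begins 47 mm behind the grasp point.
Start: joints at [91.45, 20.546, 0.682, 0, -70.136, -16.507], TCP at [0.175, 0.652, 0.227] pointing down, gripper open.
Joint ranges: [-176.03, 176.03], [-82.01, 121.73], [-58.28, 71.71], [-173.87, 95.51], [-174.79, -0.11], [-173.66, 173.66]. Speed limits (degrees/s): [136.94, 136.94, 172.46, 180, 180, 180].

## Interface

Orientations are given as [roll, pitch, yaw] about the fixed x, y, z axes, in that order (R = Rz(yaw) Ry(pitch) Rx(roll)).
In Python, from plant import ctrl gives the robot as it stands.
- The arm moves only by the tool move_arm, never from a script. Its argument "increments" is a list of rows, each a list of 2 entries, a list of its own where there are three numbers: the shift along the world's x, y, z in mm, then the turn about the world's z in rad. A call has exactly 8 rows; each row shifts and turns the pose as measured when the row begins; what a row does not reach is not made up. A row lasts 1/10 s, in which the tool goes at most 50 mm and 8.59 degrees, less where a joint would pass 70% of its speed; a pose out of reach is approached as far as the arm can. A call with a gripper value outside its range is refused whole. "jaw" is the gripper command: -1 is shut, 1 is fully open, values between are in proportion, set as the call begins (left out, the last holds). The fingers move at their own pace and stop on an object; the grip force is fixed at half the most. Time passes only in rows, so rows that do not move let the fingers close, or fill a call up. It gives the time, the measured TCP pose, the force and the opening at its end, in the units of the state.
- ctrl.get_obs(): the state, without advancing time (a new reading comes with each control period).
- ctrl.snapshot(name): name is "scene" or "top" or "wrist"; returns a dict with "color" (480x640x3 uint8, red, green, blue), "fx", "fy", "cx", "cy" (pixels), "D" ([k1, k2, p1, p2, k3] as OpenCV has them; the pictures are not rectified), "R" (3x3) and "t" (3): a world point X has camera coordinates R X + t. Camera axes: x right, y down, z forward; pixel columns grow to the right and rows downward; lengths in m; the calibration is good to about 2 mm. A picture is of the moment at which its call begins. There is no depth.
- ctrl.close_job(): hands the job in, once; it reports no verdict.
The state is a dict: "clock": time; "joint_pos": joint angles; "qvel": joint speeds; "tau": joint torques, N m; "tool_pos": TCP position; "orientation": TCP orientation; "force": force on the tool from outside, world axes, zero at the start; "moment": the same for the moment, N m; "opening": finger opening in m.
Only numpy, scipy, OpenCV 4.12 (cv2) and the standard library are available. Lean on these libraries where they do the work, as an engineer would, in place of code of your own. Each camera call takes 0.05 s, during which the arm holds its last target.

## Task

Take the voltage tester pen out of the pink organiser's open tray and guide its tip slowly, touching or almost touching, along the seam of the steel raceway in one unbroken pass without lifting off, from beside the square socket, round both corners, up to the round junction box. Then lay the tester back in the tray and push the tray fully home. Do not press hard on the raceway, and leave the other things on the shelf where they are.

Things in the scene. Friction and masses are not known exactly. Their poses are not given: they have to be found in the camera images.
- tester: Grey voltage tester pen, 150 mm long, 60 g. Origin on its underside; own x towards the tip, z up as it lies. Flat-sided handle 20 x 20 mm, x = -70 to 34 mm; neck 15 mm across to 60; round-ended nose 8 mm across to the tip at x = 80, z = 10. Clip on top of x = -69 to -19, to z = 25. Starts lying across the open tray, nose towards the organiser's +y. Dipped about 40 degrees it reaches the seam.
- tester_tip (a point): Tip of the tester's sensing nose, on the pen's axis, 80 mm ahead of the tester's origin and 10 mm above its underside.
- tester_mid (a point): Point on the pen's axis in the handle, 90 mm behind the tip, at the balance point; 10 mm above the underside.
- raceway: Bare galvanised cable raceway fixed to the shelf, Z-shaped, 40 mm wide, 20 high. Origin: middle of the run, on the shelf; z up. Open 3 mm seam along the middle of its cover, z = 20: (x, y) = (-30, 110), (-30, 0), (30, 0), (30, -110) mm. The tester senses the wire only there and only below 80 mm/s. It steps round a grey capped drain stub, 60 mm across at the foot, 40 high, at (47, 62).
- seam_end_a (a point): End of the seam at the raceway's +y box, on the cover's top: (-30, 110, 20) mm from the raceway's origin.
- seam_corner_a (a point): Corner of the seam next to end a: (-30, 0, 20) mm.
- seam_corner_b (a point): Corner of the seam next to end b: (30, 0, 20) mm.
- seam_end_b (a point): End of the seam at the raceway's -y box: (30, -110, 20) mm.
- socket_box: White square wall-socket box, 86 x 86 mm, 32 mm high, with plug holes in its top; fixed at either end of the raceway (which end varies), its near face 110 mm from the middle. Origin: centre of its underside.
- junction_box: White round blank junction box, 86 mm across, 31 mm high, two screws in its lid; fixed at the other end of the raceway. Origin: centre of its underside.
- organiser: Pink plastic drawer organiser fixed to the shelf, outer size 180 (x) x 226 (y) x 62 mm with a 6 mm rim on top; one tray slides out at its front, its own -x side. Origin: centre of its underside. Front edge of the housing at x = -90 mm.
- tray (a joint): How far the sliding tray is pulled out along the organiser's -x, in m: 0 fully home, 0.158 at its stop. It starts some 0.14 out, moves with about 1 to 2 N and stays where it is left. Nothing latches.
- tray_floor (a point): Centre of the tray's inner floor (10 mm above the shelf), axes as the organiser's. Inside the tray is 162 (x) x 202 (y) mm, side walls 34 mm above the floor, front panel 6 mm thick. What is outside the housing is open from above.
- tray_front (a point): Centre of the outer face of the tray's front panel, 36 mm above the shelf; the panel is 214 mm wide and reaches from 6 to 55 mm above the shelf. Push here along the organiser's +x. With the tray home it stands flush with the housing's front edge.
- jar: Glass storage jar with wire lever lid, 96 mm across, 127 mm high; bystander. Origin: centre of its underside.
- measuring_cup: Yellow plastic measuring cup, 80 mm across, 72 mm high, handle to its +x; bystander.
- peg_tin: Open steel tin of clothes pegs, 104 mm across, about 115 mm high with the pegs; bystander.
- tub: Closed green plastic tub, 114 x 159 x 83 mm; bystander.
- tape_roll: Roll of black insulating tape lying flat beside the raceway, 64 mm across, 18 mm high; bystander.
- screwdriver: Screwdriver lying on the shelf on the robot's side of the raceway; bystander.
- clothes_peg: Wooden clothes peg 72 mm long, 16 mm high, lying on the shelf; bystander.
Not all that is in view belongs to the job. What is shaped like the socket_box but purple or red is not meant.

How it is judged (in metres and radians):
On the way, in this order (a step that is already met when the one before it is completed fails the run):
1. tester tip on or just above the seam at the seam's start, beside the socket (((horizontal distance between socket_box and seam_end_a below 0.08 m and (x of tester_tip in the frame of raceway between -0.038 and -0.022 m and y of tester_tip in the frame of raceway between 0.08 and 0.114 m and z of tester_tip in the frame of raceway between 0.012 and 0.029 m)) or (horizontal distance between socket_box and seam_end_b below 0.08 m and (x of tester_tip in the frame of raceway between 0.022 and 0.038 m and y of tester_tip in the frame of raceway between -0.114 and -0.08 m and z of tester_tip in the frame of raceway between 0.012 and 0.029 m)))), for 0.05 s.
2. tester tip on or just above the seam at a third along the first leg (((horizontal distance between socket_box and seam_end_a below 0.08 m and (x of tester_tip in the frame of raceway between -0.038 and -0.022 m and y of tester_tip in the frame of raceway between 0.057 and 0.073 m and z of tester_tip in the frame of raceway between 0.012 and 0.029 m)) or (horizontal distance between socket_box and seam_end_b below 0.08 m and (x of tester_tip in the frame of raceway between 0.022 and 0.038 m and y of tester_tip in the frame of raceway between -0.073 and -0.057 m and z of tester_tip in the frame of raceway between 0.012 and 0.029 m)))), for 0.05 s.
3. tester tip on or just above the seam at two thirds along the first leg (((horizontal distance between socket_box and seam_end_a below 0.08 m and (x of tester_tip in the frame of raceway between -0.038 and -0.022 m and y of tester_tip in the frame of raceway between 0.024 and 0.04 m and z of tester_tip in the frame of raceway between 0.012 and 0.029 m)) or (horizontal distance between socket_box and seam_end_b below 0.08 m and (x of tester_tip in the frame of raceway between 0.022 and 0.038 m and y of tester_tip in the frame of raceway between -0.04 and -0.024 m and z of tester_tip in the frame of raceway between 0.012 and 0.029 m)))), for 0.05 s.
4. tester tip on or just above the seam at the first corner (((horizontal distance between socket_box and seam_end_a below 0.08 m and (x of tester_tip in the frame of raceway between -0.038 and -0.022 m and y of tester_tip in the frame of raceway between -0.008 and 0.008 m and z of tester_tip in the frame of raceway between 0.012 and 0.029 m)) or (horizontal distance between socket_box and seam_end_b below 0.08 m and (x of tester_tip in the frame of raceway between 0.022 and 0.038 m and y of tester_tip in the frame of raceway between -0.008 and 0.008 m and z of tester_tip in the frame of raceway between 0.012 and 0.029 m)))), for 0.05 s.
5. tester tip on or just above the seam at the middle of the cross step (((horizontal distance between socket_box and seam_end_a below 0.08 m and (x of tester_tip in the frame of raceway between -0.008 and 0.008 m and y of tester_tip in the frame of raceway between -0.008 and 0.008 m and z of tester_tip in the frame of raceway between 0.012 and 0.029 m)) or (horizontal distance between socket_box and seam_end_b below 0.08 m and (x of tester_tip in the frame of raceway between -0.008 and 0.008 m and y of tester_tip in the frame of raceway between -0.008 and 0.008 m and z of tester_tip in the frame of raceway between 0.012 and 0.029 m)))), for 0.05 s.
6. tester tip on or just above the seam at the second corner (((horizontal distance between socket_box and seam_end_a below 0.08 m and (x of tester_tip in the frame of raceway between 0.022 and 0.038 m and y of tester_tip in the frame of raceway between -0.008 and 0.008 m and z of tester_tip in the frame of raceway between 0.012 and 0.029 m)) or (horizontal distance between socket_box and seam_end_b below 0.08 m and (x of tester_tip in the frame of raceway between -0.038 and -0.022 m and y of tester_tip in the frame of raceway between -0.008 and 0.008 m and z of tester_tip in the frame of raceway between 0.012 and 0.029 m)))), for 0.05 s.
7. tester tip on or just above the seam at a third along the last leg (((horizontal distance between socket_box and seam_end_a below 0.08 m and (x of tester_tip in the frame of raceway between 0.022 and 0.038 m and y of tester_tip in the frame of raceway between -0.04 and -0.024 m and z of tester_tip in the frame of raceway between 0.012 and 0.029 m)) or (horizontal distance between socket_box and seam_end_b below 0.08 m and (x of tester_tip in the frame of raceway between -0.038 and -0.022 m and y of tester_tip in the frame of raceway between 0.024 and 0.04 m and z of tester_tip in the frame of raceway between 0.012 and 0.029 m)))), for 0.05 s.
8. tester tip on or just above the seam at two thirds along the last leg (((horizontal distance between socket_box and seam_end_a below 0.08 m and (x of tester_tip in the frame of raceway between 0.022 and 0.038 m and y of tester_tip in the frame of raceway between -0.073 and -0.057 m and z of tester_tip in the frame of raceway between 0.012 and 0.029 m)) or (horizontal distance between socket_box and seam_end_b below 0.08 m and (x of tester_tip in the frame of raceway between -0.038 and -0.022 m and y of tester_tip in the frame of raceway between 0.057 and 0.073 m and z of tester_tip in the frame of raceway between 0.012 and 0.029 m)))), for 0.05 s.
9. tester tip on or just above the seam at the seam's end, beside the round junction box (((horizontal distance between socket_box and seam_end_a below 0.08 m and (x of tester_tip in the frame of raceway between 0.022 and 0.038 m and y of tester_tip in the frame of raceway between -0.114 and -0.08 m and z of tester_tip in the frame of raceway between 0.012 and 0.029 m)) or (horizontal distance between socket_box and seam_end_b below 0.08 m and (x of tester_tip in the frame of raceway between -0.038 and -0.022 m and y of tester_tip in the frame of raceway between 0.08 and 0.114 m and z of tester_tip in the frame of raceway between 0.012 and 0.029 m)))), for 0.05 s.
At the end, for the whole second after the job is handed in: Tray home (under 6 mm open), tester lying flat in it, released and at rest; on the way its tip passed, in order from socket to junction box, within 8 mm sideways and 9 mm in height of seam points about every 30 mm, both corners included, the first and last within 30 mm of the boxes (value of joint tray below 0.006 m and x of tester_mid in the frame of tray_floor between -0.078 and 0.078 m and y of tester_mid in the frame of tray_floor between -0.08 and 0.08 m and z of tester_mid in the frame of tray_floor between 0 and 0.02 m and angle between tester's own x axis and vertical between 1.4 and 1.74 rad and linear speed of tester below 0.01 m/s); the robot touches nothing.
It fails at once if the tip moves faster than 80 mm/s while at the seam (tip over the raceway, no higher than 9 mm above the cover, more than 30 mm from both ends) (x of tester_tip in the frame of raceway between -0.045 and 0.045 m and y of tester_tip in the frame of raceway between -0.08 and 0.08 m and z of tester_tip in the frame of raceway between 0 and 0.029 m and linear speed of tester above 0.08 m/s).
It fails at once if the tip lifts off between the two ends: it is 14 to 30 mm above the seam more than 40 mm away from both ends ((x of tester_tip in the frame of raceway between -0.038 and -0.022 m and y of tester_tip in the frame of raceway between -0.008 and 0.07 m and z of tester_tip in the frame of raceway between 0.034 and 0.05 m) or (x of tester_tip in the frame of raceway between -0.038 and 0.038 m and y of tester_tip in the frame of raceway between -0.008 and 0.008 m and z of tester_tip in the frame of raceway between 0.034 and 0.05 m) or (x of tester_tip in the frame of raceway between 0.022 and 0.038 m and y of tester_tip in the frame of raceway between -0.07 and 0.008 m and z of tester_tip in the frame of raceway between 0.034 and 0.05 m)).
It fails at once if the tester is pressed on the raceway with more than 20 N (contact force between tester and raceway above 20 N).
It fails at once if a bystander is shifted by more than 25 mm (distance of any of jar, measuring_cup, peg_tin, tub, tape_roll, screwdriver, clothes_peg from where it was at the start of the episode above 0.025 m).
It also fails if it takes over 72 s, if anything falls off the work surface, if the arm or the gripper's body presses on something with over 40 N, if the wrist force passes 120 N, or if a joint passes its speed limit or range.

## Working session

There is one attempt and no reset: what is moved stays moved. The work goes in short steps, Python scripts to look and compute and a tool call to move; the robot and the scene stay as the last step left them, time stands still between calls to the robot, and variables do not carry over. Pictures are saved under pics/ and viewed, and the job is handed in when it is done.

Besides the shell and the picture viewer there is one more tool, called after "Emit:" in YAML: its name, and indented under it one key for each argument. move_arm: Moves the arm, as the interface text tells. Its arguments: {"type":"object","properties":{"increments":{"type":"array","items":{"type":"array"}},"jaw":{"type":"number"}},"required":["increments"]}

```bash
mkdir -p pics; cat > h.py <<'E'
import numpy as np, cv2, pickle
from plant import ctrl
def snap(n,f):
    s=ctrl.snapshot(n); cv2.imwrite('pics/%s.png'%f, s['color'][:,:,::-1]); pickle.dump(s,open('pics/%s.pkl'%f,'wb')); return s
def load(f): return pickle.load(open('pics/%s.pkl'%f,'rb'))
def K(s): return np.array([[s['fx'],0,s['cx']],[0,s['fy'],s['cy']],[0,0,1.]])
def px(s,P):
    P=np.atleast_2d(np.array(P,float)); r=cv2.Rodrigues(np.array(s['R']))[0]
    return cv2.projectPoints(P,r,np.array(s['t'],float),K(s),np.array(s['D'],float))[0].reshape(-1,2)
def ray(s,uv,z):
    uv=np.array(uv,float).reshape(-1,1,2); n=cv2.undistortPoints(uv,K(s),np.array(s['D'],float)).reshape(-1,2)
    R=np.array(s['R']);t=np.array(s['t']);C=-R.T@t; d=np.c_[n,np.ones(len(n))]@R
    return C+d*((z-C[2])/d[:,2])[:,None]
E
python3 - <<'E'
from h import *
for n in ['scene','top','wrist']:
    s=snap(n,n+'0'); R=np.array(s['R']); print(n,-R.T@np.array(s['t']),R[2],s['fx'])
print(ctrl.get_obs())
E
```

```text
scene [1.00829242 0.47639325 0.80936587] [-0.46253483 -0.45023588 -0.763773  ] 455.0963618310179
top [0.51089018 0.05793052 1.07960985] [ 0.05230679 -0.02415511 -0.99833889] 438.0479127065139
wrist [0.2448073  0.63283847 0.38377705] [-0.25818443  0.06733061 -0.96374654] 425.35081333666267
{'clock': 0.15, 'joint_pos': array([ 9.14497407e+01,  2.05817907e+01,  6.46358889e-01, -1.29718191e-02,
       -7.01360661e+01, -1.65086034e+01]), 'qvel': array([ 0.06351296, -0.11405064,  0.09961532, -0.02508542, -0.0110888 ,
       -0.00675601]), 'tau': array([-8.67075905e-04, -5.83269560e+01,  2.93292010e+01,  7.00118288e+00,
        8.83311324e-03, -1.05512881e-04]), 'tool_pos': array([0.17529349, 0.65146578, 0.22584964]), 'orientation': array([ 1.79927984e+02, -8.62508195e-03, -1.50632726e+01]), 'force': array([0.87886254, 1.050666  , 0.04332416]), 'moment': array([-0.01094146, -0.02091705,  0.0663096 ]), 'opening': 0.08770870945791441}
```

View pics/scene0.png

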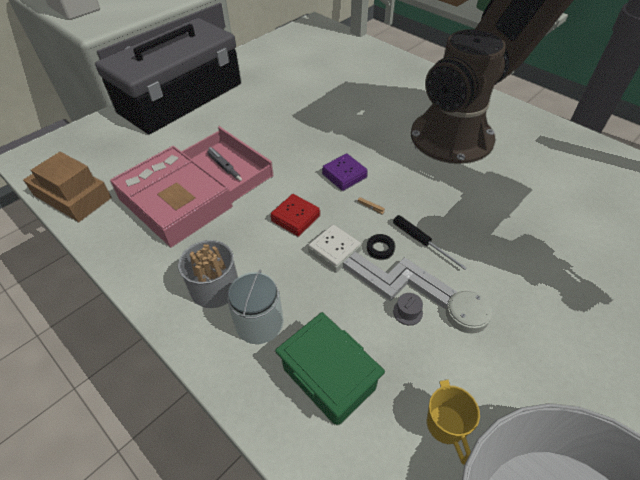

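View pics/top0.png

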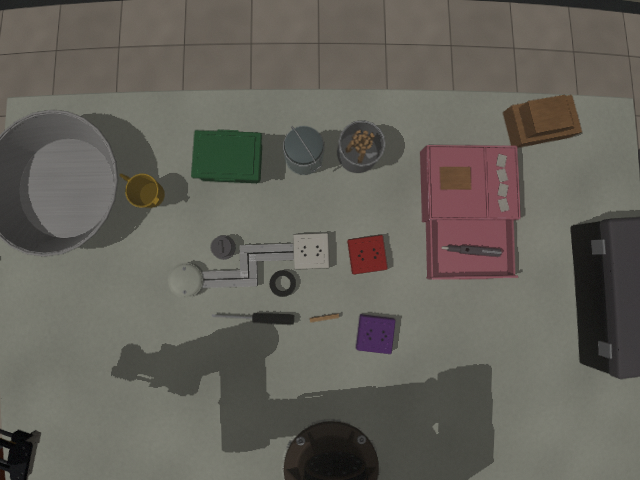

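View pics/wrist0.png

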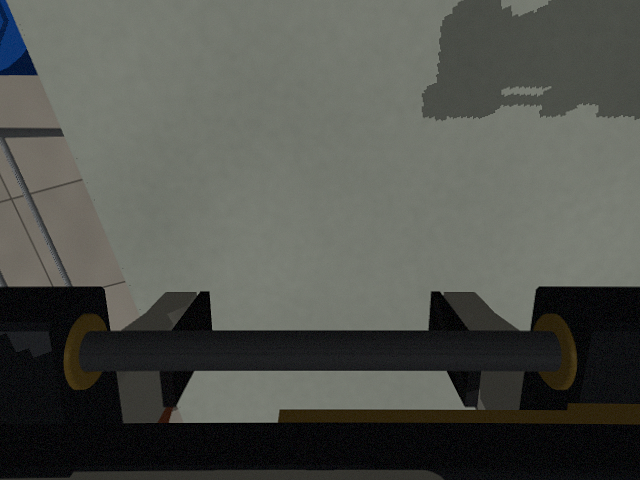

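Raceway: socket is at end b (310,250) and the junction box at end a (187,280), with the stub at (223,246). The tester lies nose-left at about (445,249)–(502,254). I'll measure these next.

```bash
python3 - <<'E'
from h import *
s=load('top0'); c=s['color']
def crop(u,v,w,h,k,f):
    cv2.imwrite('pics/%s.png'%f, cv2.resize(c[v:v+h,u:u+w,::-1],None,fx=k,fy=k,interpolation=cv2.INTER_CUBIC))
crop(160,215,180,110,4,'race_z'); crop(415,140,115,145,4,'org_z')
def pr(n,uv,z): print(n,ray(s,[uv],z)[0][:2].round(4))
for n,uv,z in [('sock',(311,251),.032),('jun',(187,280),.031),('stub',(223,246),.04),('nose',(443,248),.02),('tail',(502,254),.02)]: pr(n,uv,z)
E
```

```text
sock [0.5336 0.0432]
jun [0.4666 0.3405]
stub [0.547  0.2521]
nose [ 0.5381 -0.2815]
tail [ 0.5215 -0.4324]
```

View pics/race_z.png

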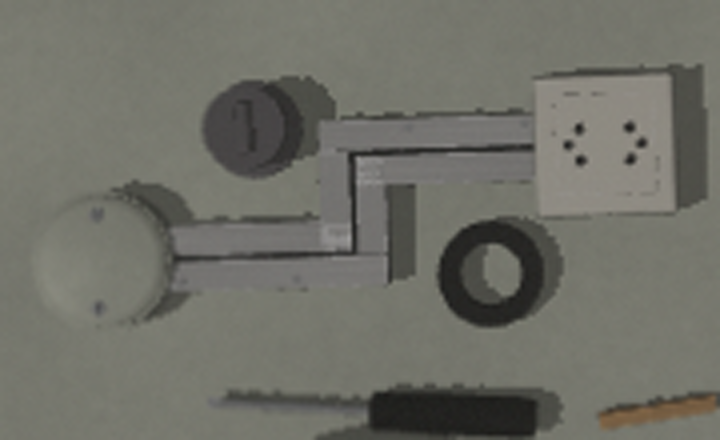

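View pics/org_z.png

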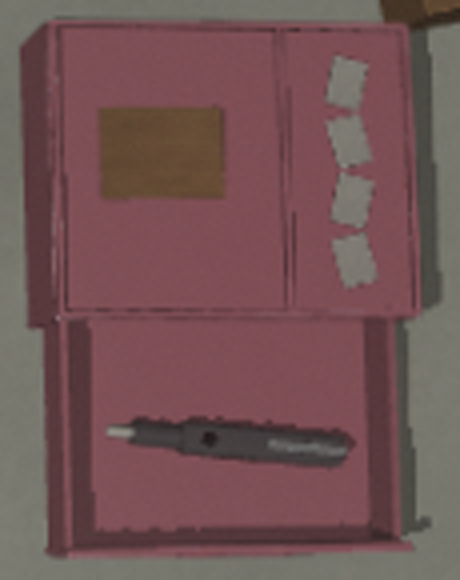

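```bash
python3 - <<'E'
from h import *
s=load('top0')
def cp(p,u,v,k): return [((a+.5)/k-.5+u,(b+.5)/k-.5+v) for a,b in p]
P=ray(s,cp([(533,147),(352,154),(352,254),(175,258)],160,215,4),.02)[:,:2]; print(P.round(4))
M=np.array([(30,-110),(30,0),(-30,0),(-30,110)])/1000
mc=M.mean(0);pc=P.mean(0);H=(M-mc).T@(P-pc);th=np.arctan2(H[0,1]-H[1,0],H[0,0]+H[1,1]);R=np.array([[np.cos(th),-np.sin(th)],[np.sin(th),np.cos(th)]])
o=pc-R@mc;print('race',o,np.degrees(th),'\nfit',(M@R.T+o).round(4))
T=ray(s,cp([(107,432),(350,447),(185,438)],415,140,4),.020); print(T.round(4))
# organiser: housing top corners, z .068
O=ray(s,cp([(52,22),(410,22),(416,316),(60,318)],415,140,4),.066); print('housing',O.round(4))
F=ray(s,cp([(48,552),(412,548)],415,140,4),.055); print('front',F.round(4))
c=load('scene0'); cc=c['color']
cv2.imwrite('pics/sc_pen.png',cv2.resize(cc[125:195,180:280,::-1],None,fx=7,fy=7,interpolation=cv2.INTER_CUBIC))
im=cv2.resize(cc[210:340,290:510,::-1],None,fx=3.6,fy=3.6,interpolation=cv2.INTER_CUBIC)
q=px(c,np.c_[M@R.T+o,np.full(4,.02)])
for a in q: cv2.circle(im,tuple(np.int32((a-[290,210]+.5)*3.6)),3,(0,0,255),1)
cv2.imwrite('pics/sc_race.png',im)
print(px(c,T))
E
```

```text
[[0.5333 0.0868]
 [0.53   0.1962]
 [0.4698 0.1964]
 [0.468  0.3035]]
race [0.50028115 0.19572588] 1.399181373595674 
fit [[0.533  0.0865]
 [0.5303 0.1965]
 [0.4703 0.195 ]
 [0.4676 0.305 ]]
[[ 0.539  -0.2774  0.02  ]
 [ 0.528  -0.4329  0.02  ]
 [ 0.5348 -0.3267  0.02  ]]
housing [[ 0.7825 -0.2367  0.066 ]
 [ 0.7855 -0.4608  0.066 ]
 [ 0.6055 -0.456   0.066 ]
 [ 0.6052 -0.2362  0.066 ]]
front [[ 0.4675 -0.2291  0.055 ]
 [ 0.4661 -0.4545  0.055 ]]
[[240.1098796  178.47031068]
 [206.49799458 149.40058923]
 [229.23710209 168.73806457]]
```

View pics/sc_race.png

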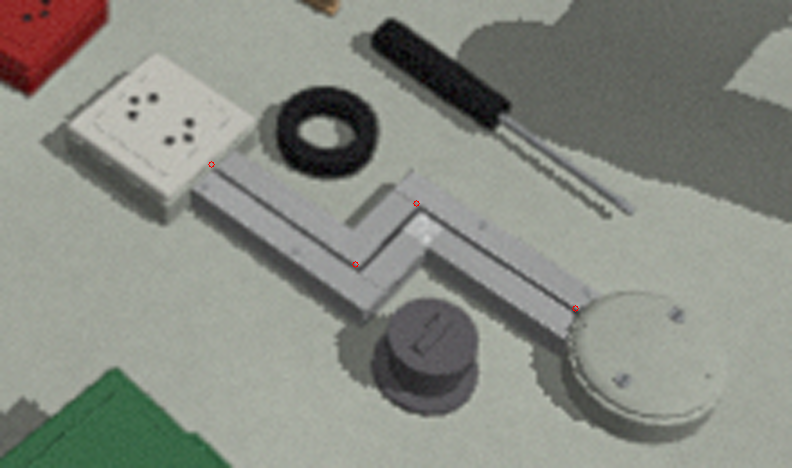

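View pics/sc_pen.png

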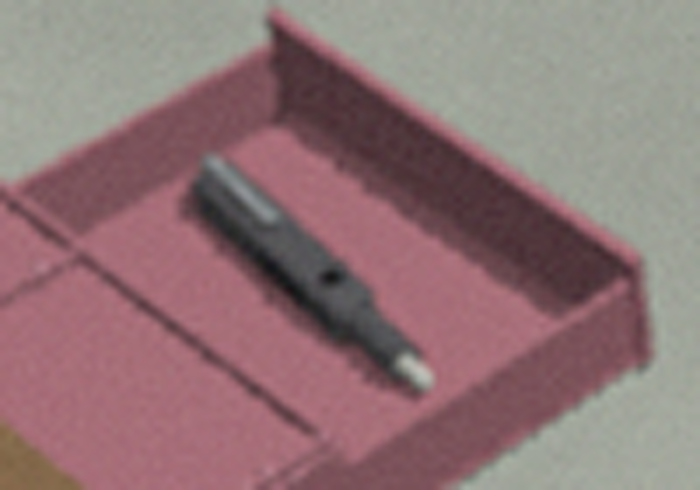

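Emit:
move_arm:
  increments:
    - [[35,-26,0],-0.06]
    - [[35,-26,0],-0.06]
    - [[35,-26,0],-0.06]
    - [[35,-26,0],-0.06]
    - [[35,-26,0],-0.06]
    - [[35,-26,0],-0.06]
    - [[35,-26,0],-0.06]
    - [[30,-30,0],-0.06]
  jaw: 0.1

```text
clock: 0.95
tool_pos: [0.4538, 0.4335, 0.2222]
orientation: [179.7, -0.0, -43.1]
force: [0.3, 0.9, 0.9]
opening: 0.0481
```

Emit:
move_arm:
  increments:
    - [[22,-40,0],-0.06]
    - [[22,-40,0],-0.06]
    - [[20,-42,0],-0.06]
    - [[18,-42,0],-0.06]
    - [[16,-44,0],-0.06]
    - [[12,-46,0],-0.06]
    - [[8,-46,0],-0.06]
    - [[4,-46,0],-0.06]

```text
clock: 1.75
tool_pos: [0.5809, 0.0736, 0.2191]
orientation: [179.5, -0.1, -71.7]
force: [0.6, -0.5, 0.0]
opening: 0.0481
```

Emit:
move_arm:
  increments:
    - [[-2,-48,0],-0.05]
    - [[-4,-48,0],-0.05]
    - [[-6,-48,0],-0.05]
    - [[-6,-48,0],-0.05]
    - [[-8,-46,0],-0.05]
    - [[-8,-46,0],-0.05]
    - [[-6,-40,-5],-0.05]
    - [[0,-20,-10],-0.05]

```text
clock: 2.55
tool_pos: [0.537, -0.2864, 0.2037]
orientation: [179.5, -0.1, -95.8]
force: [1.2, -0.5, -0.5]
opening: 0.0484
```

Emit:
move_arm:
  increments:
    - [[0,-20,-10],0.02]
    - [[-1,-20,-15],0.01]
    - [[-1,-12,-15],0]
    - [[-1,-5,-15],0]
    - [[0,-2,-15],0]
    - [[0,0,-15],0]
    - [[0,0,-5],0]
    - [[0,0,0],0]

```text
clock: 3.35
tool_pos: [0.5302, -0.3507, 0.1053]
orientation: [179.2, -0.0, -94.5]
force: [-0.0, -0.2, 0.7]
opening: 0.0483
```

```bash
python3 - <<'E'
from h import *
s=snap('wrist','wrist1'); snap('top','top1'); o=ctrl.get_obs(); print(o['tool_pos'],o['orientation'])
im=s['color'][:,:,::-1].copy()
tip=np.array([.539,-.2774,.02]); d=np.array([np.cos(np.radians(85.95)),np.sin(np.radians(85.95)),0])
for a in (0,.068,.15):
    q=px(s,tip-a*d)[0]; print(q); cv2.circle(im,tuple(np.int32(q)),4,(0,0,255),1)
cv2.imwrite('pics/w1.png',im)
E
```

```text
[ 0.53076145 -0.35086698  0.10639444] [ 1.79236553e+02 -3.31088597e-02 -9.45281336e+01]
[313.22485125 364.19493364]
[311.87457429 263.09776219]
[309.93473731 120.36304334]
```

View pics/w1.png

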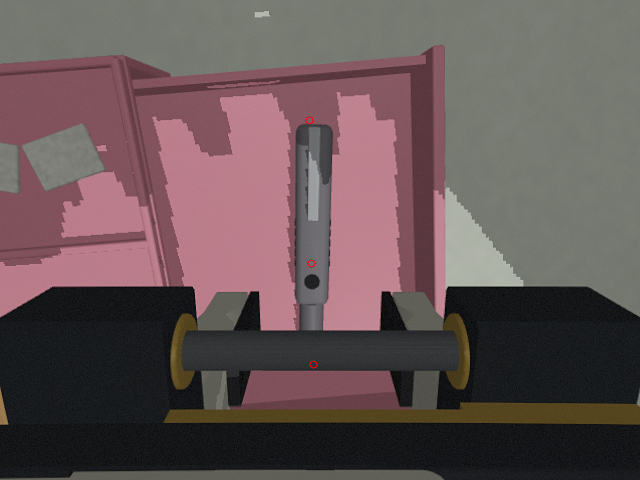

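Emit:
move_arm:
  increments:
    - [[1,2,-15],0]
    - [[1,2,-15],0]
    - [[1,2,-15],0]
    - [[0,0,-15],0]
    - [[0,0,-12],0]
    - [[0,0,-8],0]
    - [[0,0,-5],0]
    - [[0,0,-2],0]

```text
clock: 4.25
tool_pos: [0.5398, -0.3455, 0.0246]
orientation: [-180.0, -0.3, -94.4]
force: [0.1, 0.3, -0.1]
opening: 0.0483
```

Emit:
move_arm:
  increments:
    - [[-3,0,-4],0]
    - [[-2,0,-4],0]
    - [[-1,0,-3],0]
    - [[0,0,0],0]
    - [[0,0,0],0]
    - [[0,0,0],0]
    - [[0,0,0],0]
    - [[0,0,0],0]

```text
clock: 5.05
tool_pos: [0.5342, -0.3461, 0.0143]
orientation: [-179.8, -0.3, -94.4]
force: [-0.1, -0.1, 0.3]
opening: 0.0479
```

Emit:
move_arm:
  increments:
    - [[0,0,0],0]
    - [[0,0,0],0]
    - [[0,0,0],0]
    - [[0,0,0],0]
    - [[0,0,5],0]
    - [[0,0,10],0]
    - [[0,0,15],0]
    - [[0,0,15],0]
  jaw: -1

```text
clock: 5.85
tool_pos: [0.5326, -0.3455, 0.0599]
orientation: [179.9, -0.3, -94.4]
force: [-0.3, 1.0, -0.0]
opening: 0.0197
```

```bash
python3 - <<'E'
from h import *
s=snap('wrist','wrist2'); c=snap('scene','scene2')
cv2.imwrite('pics/s2z.png',cv2.resize(c['color'][90:240,140:340,::-1],None,fx=4,fy=4,interpolation=cv2.INTER_CUBIC)); print(ctrl.get_obs()['tool_pos'])
E
```

```text
[ 0.53432468 -0.34610569  0.06193202]
```

View pics/s2z.png

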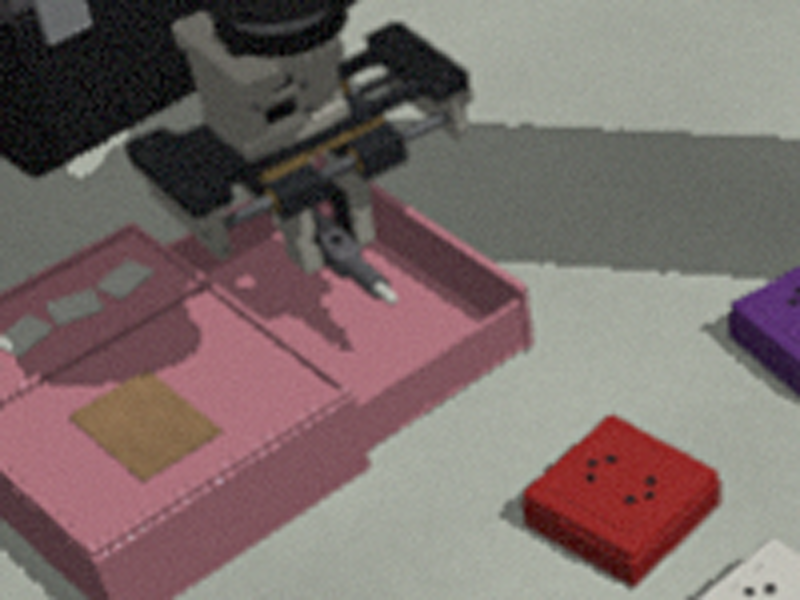

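View pics/wrist2.png

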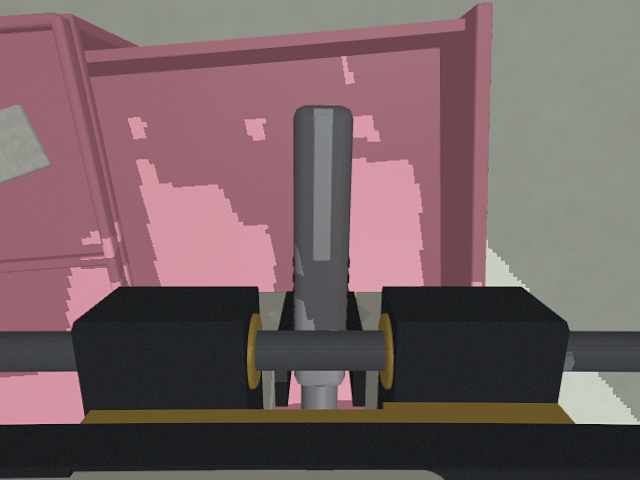

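Emit:
move_arm:
  increments:
    - [[0,-10,0],0]
    - [[0,-15,0],0]
    - [[0,-15,0],0]
    - [[0,-8,0],0]
    - [[0,-2,-4],0]
    - [[0,0,-5],0]
    - [[0,0,-5],0]
    - [[0,0,-3],0]

```text
clock: 6.75
tool_pos: [0.5331, -0.4012, 0.0425]
orientation: [-179.9, -0.3, -94.5]
force: [-1.5, 3.5, 7.1]
opening: 0.0198
```

Emit:
move_arm:
  increments:
    - [[0,0,-3],0]
    - [[0,0,-3],0]
    - [[0,0,-3],0]
    - [[0,0,-2],0]
    - [[0,0,0],0]
    - [[0,0,0],0]
    - [[0,0,0],0]
    - [[0,0,0],0]

```text
clock: 7.55
tool_pos: [0.5358, -0.3998, 0.0336]
orientation: [-179.7, -0.5, -94.1]
force: [-0.3, -1.1, 2.4]
opening: 0.0196
```

```bash
python3 - <<'E'
from h import *
s=snap('wrist','wrist3'); c=snap('scene','scene3')
cv2.imwrite('pics/s3z.png',cv2.resize(c['color'][110:210,170:290,::-1],None,fx=6,fy=6,interpolation=cv2.INTER_CUBIC)); print(ctrl.get_obs()['tool_pos'])
E
```

```text
[ 0.53582955 -0.39987299  0.03365891]
```

View pics/s3z.png

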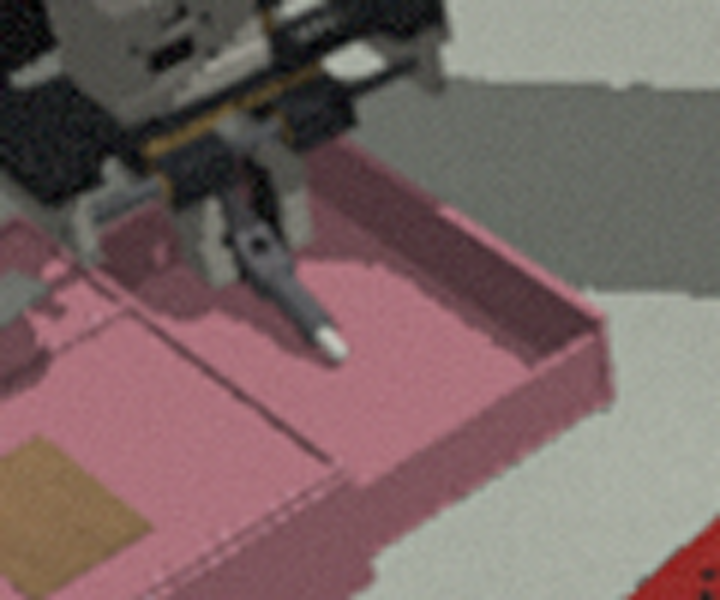

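View pics/wrist3.png

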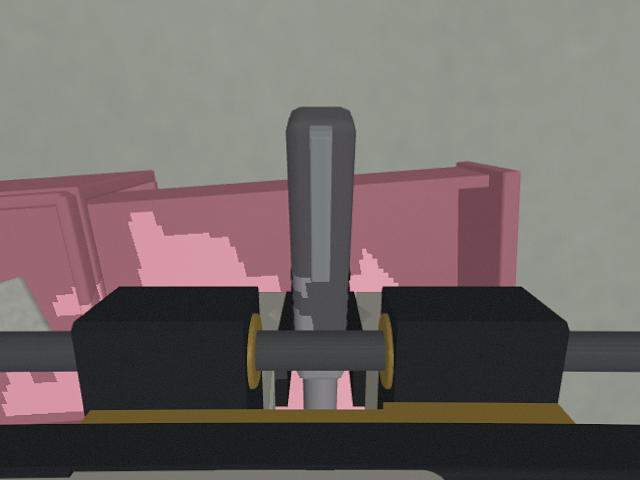

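```bash
cat >> h.py <<'E'
def tip_in_plane(s,uv,tcp,yawpen,L=None):
    # intersect pixel ray with vertical plane through tcp at pen yaw -> along, z
    A=ray(s,[uv],0.0)[0]; B=ray(s,[uv],0.2)[0]
    y=np.radians(yawpen); n=np.array([-np.sin(y),np.cos(y),0]); tcp=np.array(tcp)
    k=((tcp-A)@n)/((B-A)@n); P=A+k*(B-A); d=np.array([np.cos(y),np.sin(y),0]); return P,(P-tcp)@d,P[2]-tcp[2]
E
python3 - <<'E'
from h import *
o=ctrl.get_obs(); s=load('scene3')
print(o['orientation'],tip_in_plane(s,(225.9,169.3),o['tool_pos'],o['orientation'][2]+180))
E
```

```text
[-179.71111442   -0.50292665  -94.09759056] (array([ 0.54055103, -0.33396603,  0.01728833]), np.float64(0.06607586204545086), np.float64(-0.016370576232875484))
```

Emit:
move_arm:
  increments:
    - [[0,0,20],0]
    - [[0,0,30],0]
    - [[0,10,30],0]
    - [[0,30,10],-0.1]
    - [[0,40,0],-0.12]
    - [[-5,40,0],-0.12]
    - [[-5,40,0],-0.12]
    - [[-5,40,0],-0.12]

```text
clock: 8.45
tool_pos: [0.5169, -0.1955, 0.1212]
orientation: [179.9, -0.2, -129.0]
force: [0.2, 1.0, -0.4]
opening: 0.0194
```

Emit:
move_arm:
  increments:
    - [[-8,40,0],-0.12]
    - [[-8,40,0],-0.12]
    - [[-8,40,0],-0.12]
    - [[-8,40,0],-0.12]
    - [[-8,40,0],-0.12]
    - [[-8,40,0],-0.12]
    - [[-8,30,0],-0.12]
    - [[-4,20,0],-0.08]

```text
clock: 9.25
tool_pos: [0.4499, 0.1081, 0.1191]
orientation: [179.7, -0.3, 176.0]
force: [1.5, 0.1, -1.0]
opening: 0.0197
```

Emit:
move_arm:
  increments:
    - [[8,-4,0],0.04]
    - [[6,-3,-5],0.02]
    - [[2,-2,-10],0]
    - [[0,0,-12],0]
    - [[0,0,-10],0]
    - [[0,0,-5],0]
    - [[0,0,0],0]
    - [[0,0,0],0]

```text
clock: 10.05
tool_pos: [0.4639, 0.0989, 0.0715]
orientation: [179.7, -0.5, 179.2]
force: [0.9, 0.2, -0.9]
opening: 0.0197
```

```bash
python3 - <<'E'
from h import *
c=snap('scene','scene4'); t=snap('top','top4'); o=ctrl.get_obs(); print(o['tool_pos'],o['orientation'],o['force'])
cv2.imwrite('pics/s4z.png',cv2.resize(c['color'][190:300,280:420,::-1],None,fx=5.4,fy=5.4,interpolation=cv2.INTER_CUBIC))
cv2.imwrite('pics/t4z.png',cv2.resize(t['color'][220:300,240:340,::-1],None,fx=6,fy=6,interpolation=cv2.INTER_CUBIC))
E
```

```text
[0.4641127  0.09919663 0.07184504] [179.70479177  -0.50394283 179.23521654] [-0.18216728  0.52291877  0.06622582]
```

View pics/s4z.png

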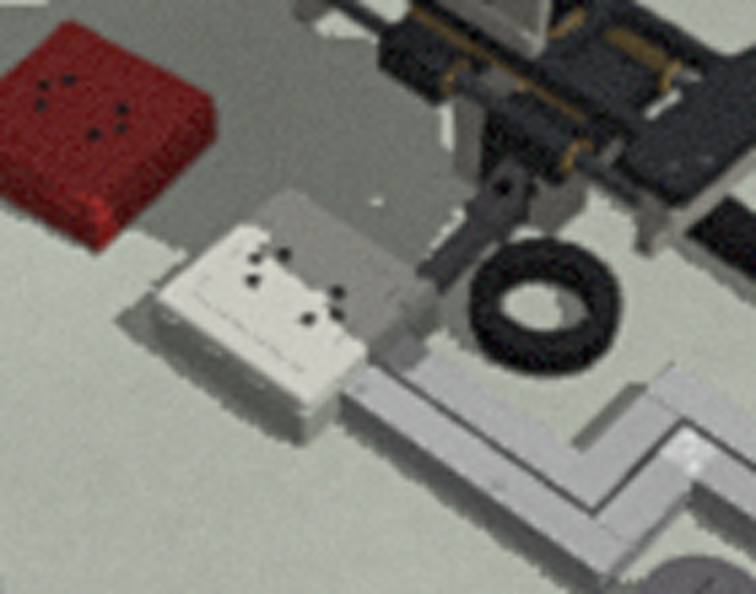

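View pics/t4z.png

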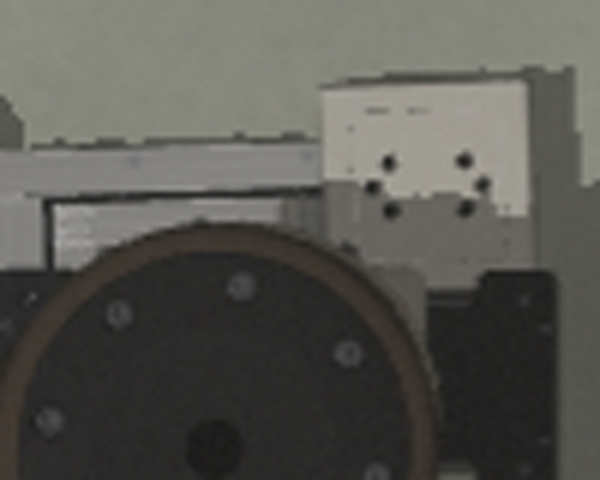

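```bash
python3 - <<'E'
from h import *
c=load('scene4'); o=ctrl.get_obs(); y=np.radians(o['orientation'][2]+180); T=np.array(o['tool_pos'])
im=cv2.resize(c['color'][230:270,335:395,::-1],None,fx=13,fy=13,interpolation=cv2.INTER_CUBIC)
im=cv2.convertScaleAbs(im,alpha=1.6)
for L,dz in ((.066,-.0164),(.0471,-.0099)):
    P=T+np.array([np.cos(y)*L,np.sin(y)*L,dz]); q=px(c,P)[0]; print(P,q); cv2.circle(im,tuple(np.int32((q-[335,230]+.5)*13)),6,(0,0,255),1)
cv2.imwrite('pics/s4zz.png',im)
E
```

```text
[0.53010682 0.09831569 0.05544504] [353.78778625 247.10586274]
[0.5112085  0.09856796 0.06194504] [359.88546834 240.26074579]
```

View pics/s4zz.png

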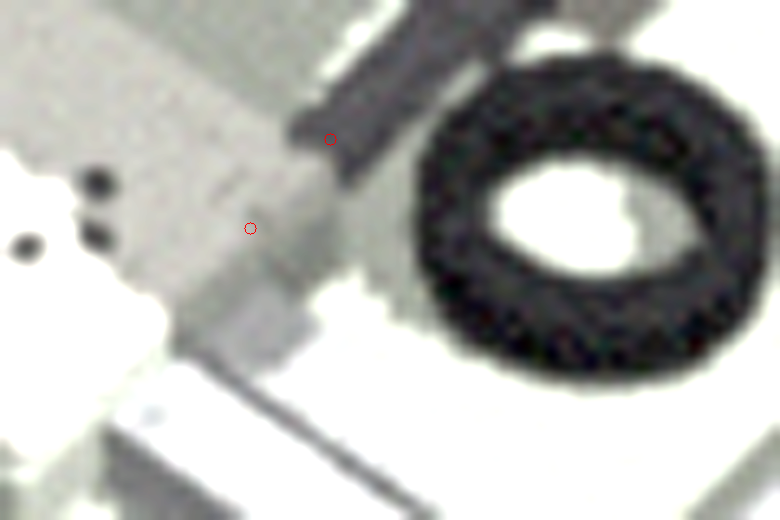

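Emit:
move_arm:
  increments:
    - [[1,0,-5],0.01]
    - [[1,0,-5],0]
    - [[0,0,-5],0]
    - [[0,0,-5],0]
    - [[0,0,-4],0]
    - [[0,0,-2],0]
    - [[0,0,-1],0]
    - [[0,0,0],0]

```text
clock: 10.95
tool_pos: [0.4668, 0.0997, 0.0432]
orientation: [179.6, -0.4, 179.9]
force: [0.4, -0.3, -0.1]
opening: 0.0195
```

```bash
python3 - <<'E'
from h import *
c=snap('scene','scene5'); o=ctrl.get_obs(); print(o['tool_pos'],o['orientation'],o['force'])
y=np.radians(o['orientation'][2]+180); T=np.array(o['tool_pos'])
im=cv2.resize(c['color'][235:275,335:395,::-1],None,fx=13,fy=13,interpolation=cv2.INTER_CUBIC)
im=cv2.convertScaleAbs(im,alpha=1.6)
for L,dz in ((.066,-.0164),(.0471,-.0099)):
    P=T+np.array([np.cos(y)*L,np.sin(y)*L,dz]); q=px(c,P)[0]; print(P,q); cv2.circle(im,tuple(np.int32((q-[335,235]+.5)*13)),6,(0,0,255),1)
cv2.imwrite('pics/s5zz.png',im)
E
```

```text
[0.46683753 0.09974034 0.04329755] [179.64246952  -0.40769594 179.88546864] [-0.02281817  0.25892393  0.0406115 ]
[0.5328374  0.09960841 0.02689755] [352.81879464 256.39342083]
[0.51393744 0.09964619 0.03339755] [358.7228903  249.59813791]
```

View pics/s5zz.png

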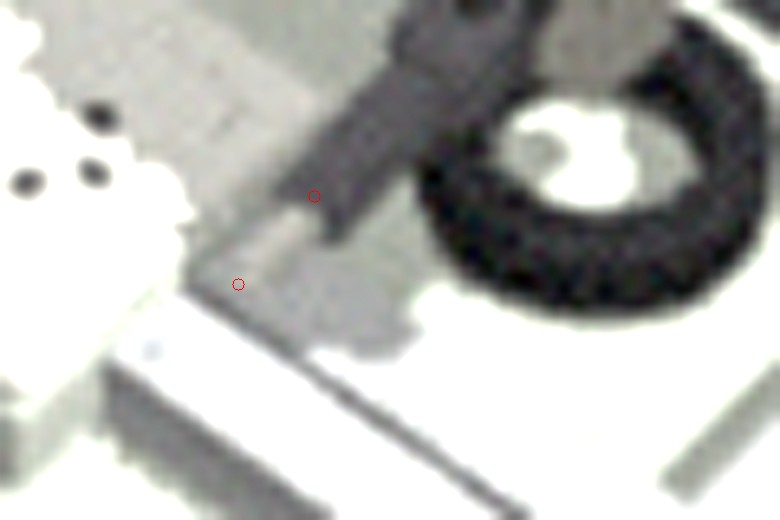

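Emit:
move_arm:
  increments:
    - [[0,0,-1],0]
    - [[0,1,-1],0]
    - [[0,2,0],0]
    - [[0,3,0],0]
    - [[0,3,0],0]
    - [[0,3,0],0]
    - [[0,3,0],0]
    - [[0,3,0],0]

```text
clock: 11.8
tool_pos: [0.4673, 0.1195, 0.0418]
orientation: [179.6, -0.3, 179.9]
force: [-0.6, 1.0, -1.0]
opening: 0.0198
```

Emit:
move_arm:
  increments:
    - [[0,4,0],0]
    - [[0,4,0],0]
    - [[-0.5,4,0],0]
    - [[0,4,0],0]
    - [[0,4,0],0]
    - [[-0.5,4,0],0]
    - [[0,4,0],0]
    - [[0,4,0],0]

```text
clock: 12.6
tool_pos: [0.4662, 0.1545, 0.0418]
orientation: [179.6, -0.3, 179.9]
force: [0.8, -0.1, -1.1]
opening: 0.0202
```

Emit:
move_arm:
  increments:
    - [[0,4,0],0]
    - [[0,4,0],0]
    - [[-0.5,4,0],0]
    - [[0,4,0],0]
    - [[0,4,0],0]
    - [[-0.5,4,0],0]
    - [[0,4,0],0]
    - [[0,4,0],0]

```text
clock: 13.4
tool_pos: [0.465, 0.1894, 0.0418]
orientation: [179.6, -0.3, 179.9]
force: [0.3, -0.1, -0.6]
opening: 0.0198
```

```bash
python3 - <<'E'
from h import *
c=snap('scene','scene6'); o=ctrl.get_obs(); print(o['tool_pos'],o['orientation'],o['force'])
y=np.radians(o['orientation'][2]+180); T=np.array(o['tool_pos'])
im=cv2.resize(c['color'][255:295,360:420,::-1],None,fx=13,fy=13,interpolation=cv2.INTER_CUBIC)
im=cv2.convertScaleAbs(im,alpha=1.4)
for L,dz in ((.066,-.0164),(.0471,-.0099)):
    P=T+np.array([np.cos(y)*L,np.sin(y)*L,dz]); q=px(c,P)[0]; print(P,q); cv2.circle(im,tuple(np.int32((q-[360,255]+.5)*13)),6,(0,0,255),1)
cv2.imwrite('pics/s6zz.png',im)
E
```

```text
[0.46526378 0.18991616 0.04183983] [179.58849853  -0.31884642 179.90682282] [ 0.545204    0.14924782 -1.24971141]
[0.53126369 0.18980882 0.02543983] [385.75527871 280.0745267 ]
[0.51236372 0.18983956 0.03193983] [391.77111834 272.90421583]
```

View pics/s6zz.png

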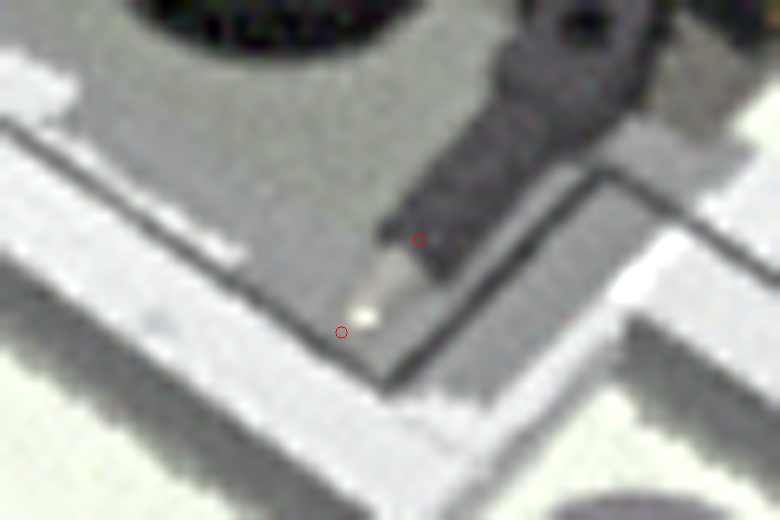

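Emit:
move_arm:
  increments:
    - [[0.5,3,0],0]
    - [[0,2.5,0],0]
    - [[0,1,0],0]
    - [[0,0,0],0]
    - [[-3,0,0],0]
    - [[-3,0,0],0]
    - [[-4,0,0],0]
    - [[-4,0,0],0]

```text
clock: 14.25
tool_pos: [0.4508, 0.1967, 0.0416]
orientation: [179.6, -0.3, 179.9]
force: [-0.2, 1.1, -0.3]
opening: 0.02
```

Emit:
move_arm:
  increments:
    - [[-4,0,0],0]
    - [[-4,0,0],0]
    - [[-4,0,0],0]
    - [[-4,-0.5,0],0]
    - [[-4,0,0],0]
    - [[-4,-0.5,0],0]
    - [[-4,0,0],0]
    - [[-4,0,0],0]

```text
clock: 15.05
tool_pos: [0.4156, 0.1955, 0.0419]
orientation: [179.6, -0.3, 179.9]
force: [0.3, 0.5, -0.2]
opening: 0.0199
```

Emit:
move_arm:
  increments:
    - [[-4,0,0],0]
    - [[-3,0,0],0]
    - [[-1.5,0,0],0]
    - [[0,0,0],0]
    - [[0,0,0],0]
    - [[0,0,0],0]
    - [[0,2,0],0]
    - [[0,3,0],0]

```text
clock: 15.85
tool_pos: [0.4061, 0.2007, 0.042]
orientation: [179.6, -0.3, 179.9]
force: [-0.5, 0.6, -0.3]
opening: 0.0198
```

```bash
python3 - <<'E'
from h import *
c=snap('scene','scene7'); o=ctrl.get_obs(); print(o['tool_pos'],o['orientation'],o['force'])
y=np.radians(o['orientation'][2]+180); T=np.array(o['tool_pos'])
im=cv2.resize(c['color'][245:285,380:440,::-1],None,fx=13,fy=13,interpolation=cv2.INTER_CUBIC)
im=cv2.convertScaleAbs(im,alpha=1.4)
for L,dz in ((.064,-.0164),(.0451,-.0099)):
    P=T+np.array([np.cos(y)*L,np.sin(y)*L,dz]); q=px(c,P)[0]; print(P,q); cv2.circle(im,tuple(np.int32((q-[380,245]+.5)*13)),6,(0,0,255),1)
cv2.imwrite('pics/s7zz.png',im)
E
```

```text
[0.40634982 0.201198   0.04204109] [179.56646625  -0.30301409 179.90123909] [-0.04983101  0.0556205   0.00297619]
[0.47034972 0.20108768 0.02564109] [407.92297299 265.97771752]
[0.45144975 0.20112026 0.03214109] [413.71881878 259.0301496 ]
```

View pics/s7zz.png

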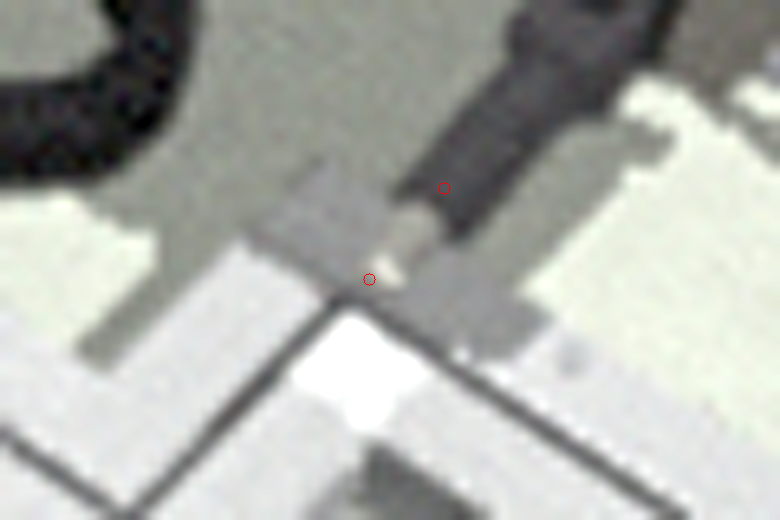

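Emit:
move_arm:
  increments:
    - [[0,4,-0.5],0]
    - [[0,4,-0.5],0]
    - [[-0.3,4,0],0]
    - [[0,4,0],0]
    - [[0,4,0],0]
    - [[-0.3,4,0],0]
    - [[0,4,0],0]
    - [[0,4,0],0]

```text
clock: 16.7
tool_pos: [0.4057, 0.2362, 0.0408]
orientation: [179.6, -0.3, 179.9]
force: [0.5, 0.1, -2.0]
opening: 0.0196
```

Emit:
move_arm:
  increments:
    - [[0,4,0],0]
    - [[-0.3,4,0],0]
    - [[0,4,0],0]
    - [[0,4,0],0]
    - [[-0.3,4,0],0]
    - [[0,4,0],0]
    - [[0,4,0],0]
    - [[0,4,0],0]

```text
clock: 17.5
tool_pos: [0.405, 0.2711, 0.0408]
orientation: [179.6, -0.3, 179.9]
force: [-0.8, 0.3, -0.9]
opening: 0.0199
```

Emit:
move_arm:
  increments:
    - [[-0.3,4,0],0]
    - [[0,4,0],0]
    - [[0,4,0],0]
    - [[-0.3,3,0],0]
    - [[0,1,0],0]
    - [[0,0,0],0]
    - [[0,0,0],0]
    - [[0,0,0],0]

```text
clock: 18.3
tool_pos: [0.4043, 0.2889, 0.0407]
orientation: [179.6, -0.3, 179.9]
force: [-1.0, 0.4, -0.5]
opening: 0.0192
```

```bash
python3 - <<'E'
from h import *
c=snap('scene','scene8'); o=ctrl.get_obs(); print(o['tool_pos'],o['orientation'],o['force'])
y=np.radians(o['orientation'][2]+180); T=np.array(o['tool_pos'])
im=cv2.resize(c['color'][270:310,410:470,::-1],None,fx=13,fy=13,interpolation=cv2.INTER_CUBIC)
im=cv2.convertScaleAbs(im,alpha=1.4)
for L,dz in ((.064,-.0164),(.0451,-.0099)):
    P=T+np.array([np.cos(y)*L,np.sin(y)*L,dz]); q=px(c,P)[0]; print(P,q); cv2.circle(im,tuple(np.int32((q-[410,270]+.5)*13)),6,(0,0,255),1)
cv2.imwrite('pics/s8zz.png',im)
E
```

```text
[0.40428241 0.28886021 0.04063959] [179.59397465  -0.32083921 179.92965703] [-0.26097864  0.23519695 -0.49612232]
[0.46828236 0.28878163 0.02423959] [442.93891106 289.63691321]
[0.44938237 0.28880484 0.03073959] [448.8314645 282.3090055]
```

View pics/s8zz.png

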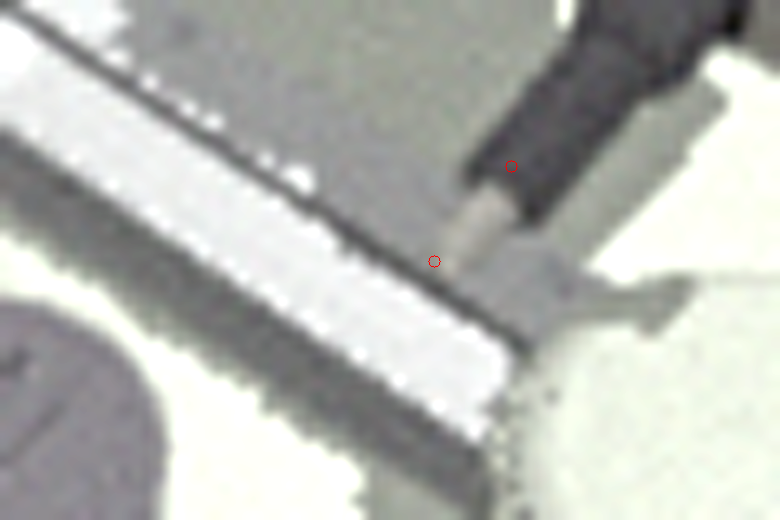

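Emit:
move_arm:
  increments:
    - [[0,0,8],0]
    - [[0,0,20],0]
    - [[0,0,30],0]
    - [[0,0,30],0]
    - [[4,-20,10],0]
    - [[6,-40,0],0.06]
    - [[10,-45,0],0.1]
    - [[10,-45,0],0.1]

```text
clock: 19.15
tool_pos: [0.435, 0.1381, 0.1475]
orientation: [179.5, -0.0, -164.3]
force: [0.8, 0.1, -0.4]
opening: 0.0197
```

Emit:
move_arm:
  increments:
    - [[10,-45,0],0.12]
    - [[10,-45,0],0.12]
    - [[10,-45,0],0.12]
    - [[10,-45,0],0.12]
    - [[10,-45,0],0.12]
    - [[10,-45,0],0.12]
    - [[10,-45,0],0.12]
    - [[10,-40,0],0.12]

```text
clock: 19.95
tool_pos: [0.5131, -0.2165, 0.1549]
orientation: [179.8, 0.4, -109.4]
force: [1.1, 0.9, -0.3]
opening: 0.0196
```

Emit:
move_arm:
  increments:
    - [[6,-40,0],0.1]
    - [[6,-35,0],0.1]
    - [[4,-25,0],0.05]
    - [[2,-10,-15],0]
    - [[0,-3,-20],0]
    - [[0,0,-20],0]
    - [[0,0,-15],0]
    - [[0,0,-5],0]

```text
clock: 20.75
tool_pos: [0.5296, -0.3399, 0.0788]
orientation: [179.8, 0.4, -94.9]
force: [0.7, -0.1, -1.1]
opening: 0.0195
```

```bash
python3 - <<'E'
from h import *
c=snap('scene','scene9'); o=ctrl.get_obs(); print(o['tool_pos'],o['orientation'],o['force'])
cv2.imwrite('pics/s9z.png',cv2.resize(c['color'][90:220,150:310,::-1],None,fx=4.5,fy=4.5,interpolation=cv2.INTER_CUBIC))
E
```

```text
[ 0.52944847 -0.33984962  0.0785302 ] [179.81741178   0.41221698 -94.9004599 ] [-1.60847059 -0.16730022 -1.6791984 ]
```

View pics/s9z.png

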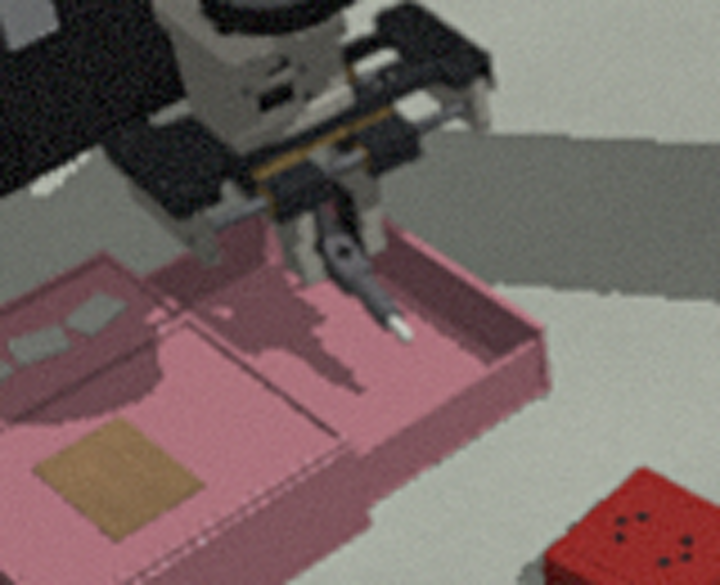

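Emit:
move_arm:
  increments:
    - [[2,-3,-12],0]
    - [[1,-3,-12],0]
    - [[1,-1,-12],0]
    - [[0,0,-6],0]
    - [[0,0,-4],0]
    - [[0,0,-4],0]
    - [[0,0,-4],0]
    - [[0,0,-3],0]

```text
clock: 21.6
tool_pos: [0.5363, -0.3483, 0.0205]
orientation: [-179.9, 0.3, -94.8]
force: [-1.3, -2.4, 4.3]
opening: 0.0194
```

Emit:
move_arm:
  increments:
    - [[0,0,-2],0]
    - [[0,0,-2],0]
    - [[0,0,-1],0]
    - [[0,0,-1],0]
    - [[0,0,0],0]
    - [[0,0,0],0]
    - [[0,0,0],0]
    - [[0,0,0],0]

```text
clock: 22.4
tool_pos: [0.5378, -0.3494, 0.0167]
orientation: [-179.6, 0.1, -94.8]
force: [-1.3, -2.0, 3.2]
opening: 0.0197
```

Emit:
move_arm:
  increments:
    - [[0,0,0],0]
    - [[0,0,0],0]
    - [[0,0,0],0]
    - [[0,0,0],0]
    - [[0,0,10],0]
    - [[0,0,25],0]
    - [[0,0,30],0]
    - [[0,0,30],0]
  jaw: 0.1

```text
clock: 23.2
tool_pos: [0.5332, -0.3464, 0.109]
orientation: [179.7, 0.4, -94.9]
force: [0.4, -0.2, -0.1]
opening: 0.048
```

```bash
python3 - <<'E'
from h import *
c=snap('scene','scene10'); w=snap('wrist','wrist10');o=ctrl.get_obs(); print(o['tool_pos'],o['orientation'],o['force'])
cv2.imwrite('pics/s10z.png',cv2.resize(c['color'][90:220,150:310,::-1],None,fx=4.5,fy=4.5,interpolation=cv2.INTER_CUBIC))
E
```

```text
[ 0.53627687 -0.34776678  0.11332605] [-179.86200755    0.25163196  -94.81350184] [-0.26603594 -1.84371721  0.82566595]
```

View pics/s10z.png

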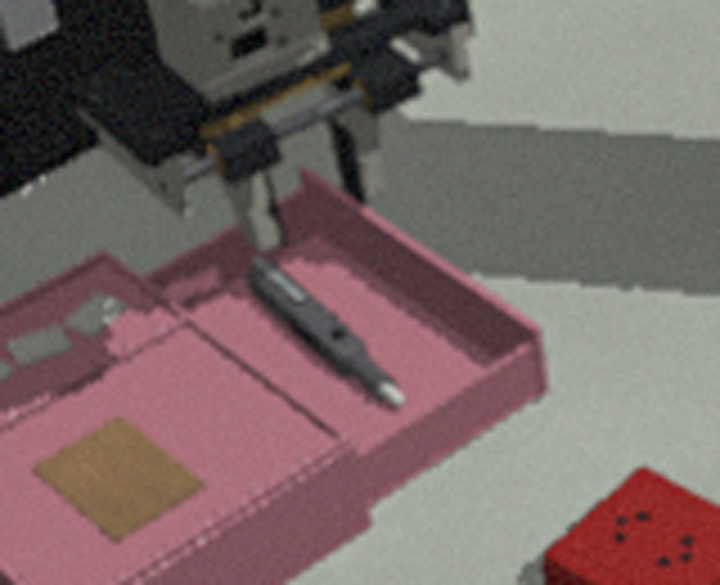

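View pics/wrist10.png

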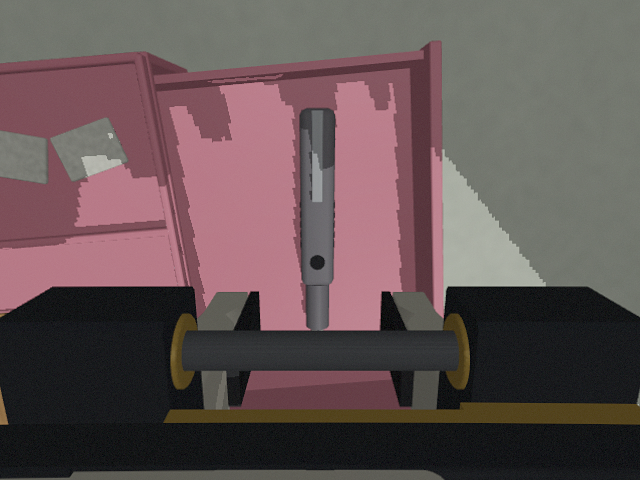

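Emit:
move_arm:
  increments:
    - [[-25,0,0],0.02]
    - [[-35,2,0],0.03]
    - [[-35,2,0],0.02]
    - [[-25,1,0],0]
    - [[0,0,-15],0]
    - [[0,0,-20],0]
    - [[0,0,-20],0]
    - [[0,0,-15],0]
  jaw: -1

```text
clock: 24.1
tool_pos: [0.414, -0.3429, 0.0487]
orientation: [-179.1, 0.0, -90.6]
force: [0.3, -0.1, -0.3]
opening: 0.0006
```

Emit:
move_arm:
  increments:
    - [[0,0,-10],0]
    - [[0,0,-7],0]
    - [[5,0,0],0]
    - [[10,0,0],0]
    - [[10,0,0],0]
    - [[10,0,0],0]
    - [[8,0,0],0]
    - [[8,0,0],0]

```text
clock: 24.9
tool_pos: [0.4691, -0.3429, 0.0318]
orientation: [-179.2, 0.0, -90.6]
force: [-2.1, -0.9, -0.9]
opening: 0.0006
```

Emit:
move_arm:
  increments:
    - [[8,0,0],0]
    - [[8,0,0],0]
    - [[8,0,0],0]
    - [[8,0,0],0]
    - [[8,0,0],0]
    - [[8,0,0],0]
    - [[8,0,0],0]
    - [[8,0,0],0]

```text
clock: 25.7
tool_pos: [0.5385, -0.3427, 0.0317]
orientation: [-179.2, 0.0, -90.6]
force: [-2.2, -0.6, 0.6]
opening: 0.0002
```

```bash
python3 - <<'E'
from h import *
c=snap('scene','scene11'); o=ctrl.get_obs(); print(o['tool_pos'],o['orientation'],o['force'])
cv2.imwrite('pics/s11z.png',cv2.resize(c['color'][90:250,90:290,::-1],None,fx=3.7,fy=3.7,interpolation=cv2.INTER_CUBIC))
E
```

```text
[ 0.54004599 -0.34291528  0.03181218] [-1.79150205e+02 -1.16432580e-03 -9.05674966e+01] [ 1.80174119 -0.6905709   0.97337703]
```

View pics/s11z.png

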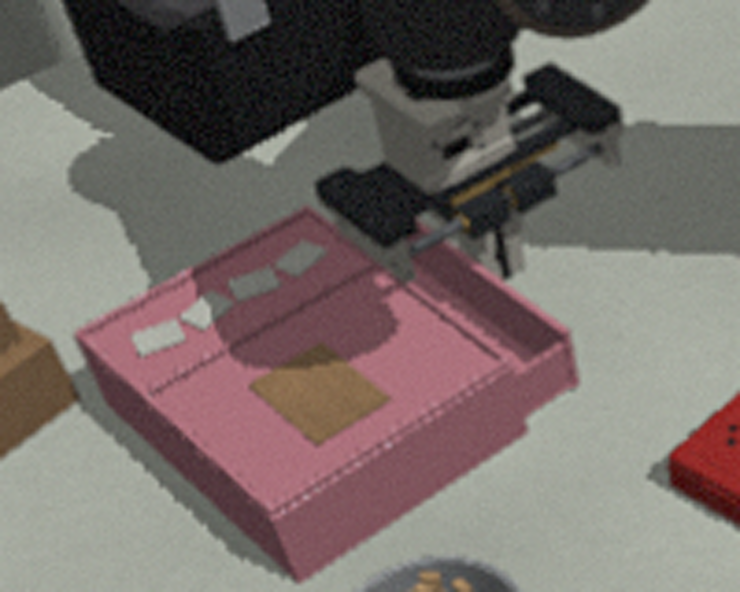

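Emit:
move_arm:
  increments:
    - [[6,0,0],0]
    - [[6,0,0],0]
    - [[6,0,0],0]
    - [[5,0,0],0]
    - [[5,0,0],0]
    - [[4,0,0],0]
    - [[3,0,0],0]
    - [[3,0,0],0]

```text
clock: 26.55
tool_pos: [0.581, -0.3427, 0.0317]
orientation: [-179.2, 0.0, -90.6]
force: [-1.0, 1.5, 1.4]
opening: 0.0001
```

Emit:
move_arm:
  increments:
    - [[3,0,0],0]
    - [[3,0,0],0]
    - [[2,0,0],0]
    - [[2,0,0],0]
    - [[1,0,0],0]
    - [[1,0,0],0]
    - [[1,0,0],0]
    - [[0,0,0],0]

```text
clock: 27.35
tool_pos: [0.5873, -0.3426, 0.0318]
orientation: [-179.9, 0.2, -90.7]
force: [-1.9, 0.7, 1.6]
opening: 0.0001
```

```bash
python3 - <<'E'
from h import *
c=snap('scene','scene12'); o=ctrl.get_obs(); print(o['tool_pos'],o['orientation'],o['force'])
cv2.imwrite('pics/s12z.png',cv2.resize(c['color'][90:250,90:290,::-1],None,fx=3.7,fy=3.7,interpolation=cv2.INTER_CUBIC))
E
```

```text
[ 0.58742746 -0.34258698  0.03180374] [-1.79929459e+02  1.62006153e-01 -9.06726350e+01] [-5.03497941  0.18480579  2.44542967]
```

View pics/s12z.png

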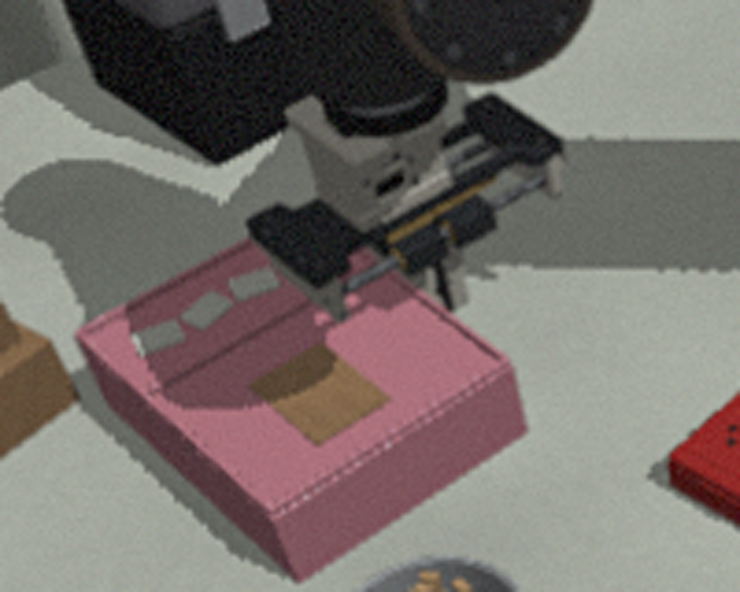

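Emit:
move_arm:
  increments:
    - [[2,0,0],0]
    - [[2,0,0],0]
    - [[2,0,0],0]
    - [[2,0,0],0]
    - [[0,0,0],0]
    - [[-5,0,0],0]
    - [[-10,0,0],0]
    - [[-20,0,0],0]

```text
clock: 28.2
tool_pos: [0.5545, -0.3428, 0.0318]
orientation: [179.5, 0.2, -90.7]
force: [0.1, 0.6, -0.4]
opening: 0.0006
```

Emit:
move_arm:
  increments:
    - [[-20,0,0],0]
    - [[-25,0,0],0]
    - [[-25,0,20],0]
    - [[-5,0,40],0]
    - [[0,30,40],0]
    - [[0,40,40],0]
    - [[0,40,20],0]
    - [[0,0,0],0]

```text
clock: 29.0
tool_pos: [0.4715, -0.2335, 0.1912]
orientation: [179.8, 0.3, -90.9]
force: [-0.2, -0.5, -0.1]
opening: 0.0002
```

```bash
python3 - <<'E'
from h import *
t=snap('top','top13'); c=snap('scene','scene13'); o=ctrl.get_obs(); print(o['tool_pos'],o['force'])
cv2.imwrite('pics/t13z.png',cv2.resize(t['color'][135:285,405:535,::-1],None,fx=4,fy=4,interpolation=cv2.INTER_CUBIC))
E
```

```text
[ 0.47055616 -0.23535857  0.1886952 ] [ 0.65352832 -0.28399073 -0.28640103]
```

View pics/t13z.png

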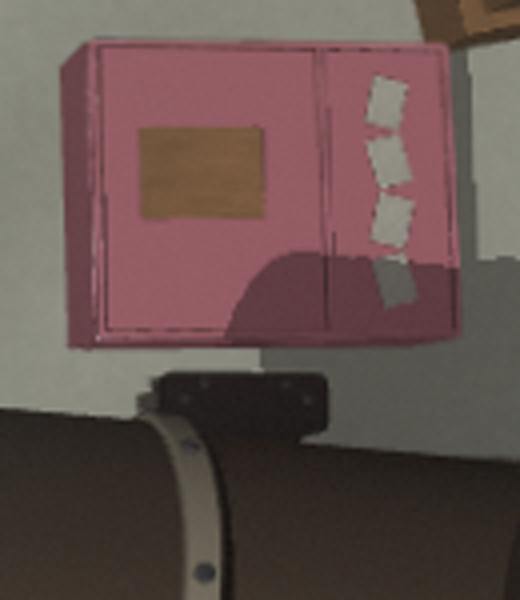

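View pics/scene13.png

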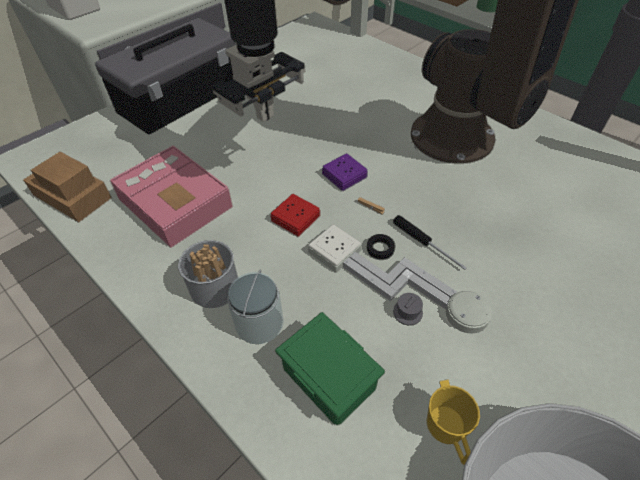

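```bash
python3 - <<'E'
from h import *
a=load('scene0')['color'].astype(int);b=load('scene13')['color'].astype(int)
d=np.abs(a-b).max(2)
for n,(u,v,w,h) in dict(tape=(365,230,35,30),screw=(390,210,80,62),peg=(355,193,32,25),tub=(275,312,112,110),jar=(225,268,62,75),tin=(176,238,64,70),cup=(425,378,60,85)).items(): print(n,(d[v:v+h,u:u+w]>50).mean().round(3))
print(ctrl.close_job())
E
```

```text
tape 0.0
screw 0.342
peg 0.0
tub 0.0
jar 0.0
tin 0.0
cup 0.0
the job is handed in; nothing more can be done
None
```

The job is done and handed in at about 29 s of the 72 s; the interface gave no verdict.

**What I did**
- I gripped the tester in the tray and dipped its nose about 19° by pressing its tail on the tray's side wall. The task suggested about 40°.
- I guided the tip along the seam in one pass at about 40–45 mm/s, from beside the white socket, round both corners, to about 16 mm from the junction box. It was not lifted.
- I laid the tester back flat in the tray, released it, and pushed the tray shut.

**What the checks showed**
- **Tip position:** The tip stayed within about 2–3 mm of the seam sideways in the pictures taken on the way. By my estimate it sat at z 24–27 mm, which is almost touching rather than touching. I did not check the height by touch.
- **Small disagreement:** At the first corner the picture put the tip about 2–3 mm short of where I had worked it out to be. I shortened my estimate of its reach from 66 to 64 mm and carried on.
- **Raceway force:** Measured forces stayed at about 2 N or less, so I saw no pressing on the raceway.
- **Tray:** It stopped against resistance (about 5 N) with the fingers where the housing's front edge should be, and looks flush from two cameras. I did not measure the gap in mm.
- **Tester at the end:** It lay flat in a picture taken before the tray was closed. It is hidden now.
- **Bystanders:** The before-and-after picture comparison showed no change for six of the seven. The screwdriver's area did change, most likely because the arm's shadow had moved off it. It looks to be in the same place.

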